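# Pin the dosing cylinder to its bracket and draw the plunger to its mark

## Robot

A 7-joint arm with a two-finger parallel gripper is mounted at the origin on the work surface. World frame = base frame: x ahead of the robot, y to its left, z up, the work surface at z = 0. Lengths are in m, angles in rad, forces in N, time in s.
With the tool pointing down it reaches from about 0.4 to 0.85 m from the base axis. Payload 10.4 kg.
Tool frame: the origin (TCP) lies at the very end of the fingers, on their centre line; the grasp point (between the pads) lies 19 mm behind it (grip_depth is the distance from the TCP to the grasp point, in m); z points along the fingers, y is the line along which they close (so a half turn about z gives the same grasp; the last joint's range is limited). The gripper opens to 85 mm and grips with 20 to 120 N. Pads are 22 mm wide; open, the fingers measure 114 mm over their backs; the gripper's body (76 mm by 85 mm) begins 54 mm behind the grasp point. The pads swing forward as they close: fully open they stand 13 mm farther back than shut.
Start: joints at [1.289, 0.332, -0.065, 1.46, 0.022, 1.35, -0.088], TCP at [0.16, -0.604, 0.231] pointing down, gripper open.
Joint ranges: [-2.6, 2.6], [-0.5, 2.12], [-1.47, 1.34], [0.16, 2.42], [-1.27, 4.41], [0.06, 2.06], [-2.6, 2.6]. Speed limits (rad/s): [2.22, 2.22, 2.79, 2.79, 3.14, 3.14, 3.14].

## Interface

Orientations are given as a rotation vector (axis times angle).
In Python, from bench import * gives the robot as it stands. Calls block until the motion is done:
- movep(position, orientation): joint-space move of the TCP to a pose.
- servo_line(position, ori=None, max_speed=0.15): straight line of the TCP; ori=None keeps the orientation; max_speed is the mean speed in m/s.
- movej(angles): joint-space move.
- grip(opening): finger opening in m; the grip force is fixed at half the most; returns when the fingers have stopped.
- wait(seconds).
- inverse_kinematics(position, orientation): joint angles nearest the present ones, or None.
- get_image(name): name is "scene" or "side" or "wrist"; returns a dict with "image" (384x512x3 uint8, blue, green, red), "range_z" (384x512 float32, m along the optical axis (not along the pixel's ray), 0 where there is no reading), "vfov" (degrees; the focal length in pixels is half the picture's height over the tangent of half this angle, whatever the lens; pixels are square), "cx", "cy" (the principal point, pixels), "dist" ([k1, k2, p1, p2, k3] as OpenCV has them; the pictures are not rectified), "eye" and "attitude" of the camera in the world. Camera axes: x right, y up, looking along -z (the intrinsics and any distortion apply to the point x, -y, -z); pixel columns grow to the right and rows downward; lengths in m; the calibration is good to about 2 mm. A picture is of the moment at which its call begins.
A pose or a line that the arm cannot do raises IKError and nothing moves.
- sign_off(): hands the job in; it is judged then, once.
Trained networks look in the newest picture that a camera, given by its name, has taken for a name from the list of things; names that differ only in an ending like _2 or _b are one class to them, and where a whole thing is asked for, a point or a joint stands for the part that bears it (a point fixed in the world has none). Each returns a list of dicts, best first, with "score" (0 to 1); they miss things now and then, are a little off and sometimes report something else, mostly with a low value. They report only what shows in the picture. A call takes as long as a camera call.
- look_for(camera, target): "box" ([left, top, right, bottom] in pixels, round what is visible of it).
- regions_of(camera, target): "mask" (384x512 bool, what is visible of it) and "box" ([left, top, right, bottom] in pixels, round what is visible of it).
Readings, each from a call of its own:
- get_time_s(): time.
- get_qpos(): joint angles.
- get_qd(): joint speeds.
- get_effort(): joint torques, N m.
- get_tool_pos(): TCP position.
- get_tool_rot(): TCP orientation.
- get_wrist_force(): force on the tool from outside, world axes, zero at the start.
- get_ft_torque(): the same for the moment, N m.
- get_grip_width(): finger opening in m.
- get_grasp_force(): force on a finger pad.
Only numpy, scipy, OpenCV 4.12 (cv2) and the standard library are available. Lean on these libraries where they do the work, as an engineer would, in place of code of your own. Each camera call takes 0.05 s, during which the arm holds its last target. There are 200 camera calls.

## Task

Lock the dosing cylinder to its bench bracket: take the blue-handled pin from the white rack and push it down through the fork and the cylinder's lug until its head sits flat on the fork. Then draw the plunger straight up by its black knob, without forcing it sideways, until the whole yellow band stands clear above the barrel while the red band below it is still hidden inside, and finish while holding it there in the gripper. Leave the orange pin and the other things on the bench alone.

Things in the scene. Friction and masses are not known exactly. Their poses are not given: they have to be found in the camera images.
- pin: Blue-handled headed pin, round about z (up), 60 g. Origin: centre of the head's underside. Below it a steel shank 10 mm in diameter, 27 mm long, its last 5 mm tapering to 4 mm; above it a head 24 mm across, 6 mm thick, then the blue handle, 18 mm in diameter, 30 mm tall (top 36 mm above the origin). Hangs upright by its head in one of the rack's two holes.
- pin_grip (a point): The middle of the pin's blue handle, on the axis, 21 mm above the pin's origin.
- spare_pin: An orange-handled pin of the same shape but with a 14.5 mm shank, too thick for the fork. It stands in the other hole of the rack; leave it there.
- rack: White fixed plastic block, 150 (x) by 50 (y) by 42 (z) mm, origin at the centre of its underside. Two through holes 16 mm in diameter on its centre line, at x = -40 and +40 mm; the pins' heads rest on its top, 42 mm above the bench.
- bracket: Grey fixed bracket. Origin on the bench under the barrel's axis. Base plate 90 (x) by 165 (y) by 10 mm, y -37 to +127. Fork centred at y = +95: two level plates (the upper painted blue) 56 (x) by 36 (y) mm, at heights 10 to 18 and 31 to 39, joined at the +y end by a 12 mm wall; a vertical 12.5 mm hole through both. Rails 22 mm high, inner faces at x = -26 and +26, guide the barrel.
- fork_hole (a point): Centre of the fork hole's mouth on the upper plate's top face, 39 mm above the bench, 95 mm from the barrel's axis; axes as the bracket. The seated pin's origin lies here. The mouth has a 2 mm chamfer; the lug's hole below is 13.5 mm wide, in line to about 1 mm; the seated shank ends 2 mm above the base plate.
- cylinder: Dosing cylinder, 1.4 kg, standing loose on the bracket's base plate with 1 to 2 mm of play. Origin: centre of its underside, 10 mm above the bench; z up along the bore, y towards the fork. Square aluminium barrel 50 by 50 by 90 mm; a flat lug arm 10 mm thick, 26 to 30 mm wide, reaches along +y into the fork.
- bore_mouth (a point): Centre of the bore's mouth, on the barrel's top face, 90 mm above the cylinder's origin (100 mm above the bench). The bore is 19 mm in diameter and 80 mm deep, with a closed bottom.
- plunger: Plunger, about 0.35 kg, z up, standing on the bore's bottom. Origin: centre of its foot, 80 mm below the mouth at the start. Rod 18 mm in diameter, 100 mm long, then a black round knob 30 mm across, 24 mm tall. Yellow band 40 to 55 mm above the foot (clear when risen 40 mm), red band 12 to 24 mm (shows from 56 mm). Slides with light friction; drops if let go.
- knob (a point): The middle of the plunger's black knob, on the axis, 112 mm above the plunger's foot, 32 mm above the bore's mouth at the start.
- resin_a: Amber bottle, 66 mm in diameter, 170 mm tall, origin at the centre of its underside. Leave alone.
- resin_b: Second amber bottle of the same size, origin at the centre of its underside. Leave alone.
- bowl: White bowl, 90 mm across, 40 mm high, origin at the centre of its underside. Leave alone.
- beaker: Clear plastic beaker, 72 mm across, 100 mm high, origin at the centre of its underside. Leave alone.
- driver: Screwdriver with a red handle lying on the bench. Leave alone.

How it is judged:
On the way, in this order (a step that is already met when the one before it is completed fails the run):
1. the blue pin is seated in the fork, its head flat on the upper plate, and let go (horizontal distance between pin and fork_hole below 0.004 m and z of pin in the frame of fork_hole between -0.004 and 0.0025 m and angle between pin's own z axis and vertical below 0.1 rad and contact force between the fingers and pin below 0.2 N), for 0.3 s.
2. the plunger is drawn up until the yellow band is clear and the red band still hidden, and held (z of plunger in the frame of bore_mouth between -0.041 and -0.023 m and angle between the z axis of plunger and the z axis of cylinder, either way round below 0.06 rad and angle between cylinder's own z axis and vertical below 0.03 rad and contact force between the fingers and plunger above 2 N and linear speed of plunger below 0.02 m/s), for 0.3 s.
At the end, for the whole second after the job is handed in: Blue pin seated: within 4 mm of the hole's centre, head within 2.5 mm of the fork's face, upright to 0.1 rad, let go. Plunger risen 39 to 57 mm, in line with the bore to 0.06 rad, still, gripped with over 2 N. Cylinder upright to 0.03 rad (all of step 1 and all of step 2); the arm keeps its last pose, push and grip.
It fails at once if the plunger was drawn more than 15 mm before the pin was seated (z of plunger in the frame of bore_mouth above -0.065 m and not (horizontal distance between pin and fork_hole below 0.004 m and z of pin in the frame of fork_hole between -0.004 and 0.0025 m and angle between pin's own z axis and vertical below 0.1 rad)).
It fails at once if the plunger was drawn more than 65 mm, nearly out of the bore (z of plunger in the frame of bore_mouth above -0.015 m).
It fails at once if the plunger was forced against the bore with more than 25 N (contact force between plunger and cylinder above 25 N).
It fails at once if the cylinder was tipped (angle between cylinder's own z axis and vertical above 0.06 rad).
It fails at once if the orange pin or another bystander was disturbed (moved over 15 mm) (distance of any of spare_pin, resin_a, resin_b, bowl, beaker, driver from where it was at the start of the episode above 0.015 m).
It also fails if it takes over 58 s, if anything falls off the work surface, if the arm or the gripper's body presses on something with over 40 N, if the wrist force passes 120 N, or if a joint passes its speed limit or range.

## Working session

There is one attempt and no reset: what is moved stays moved. The work goes in short steps, each a Python script; the robot and the scene stay as the last script left them, time stands still between calls to the robot, and variables do not carry over. Pictures are saved under pics/ and viewed, at most 10 in all, crops included, and the job is handed in when it is done.

```bash
ls; mkdir -p pics; cat > h.py <<'E'
from bench import *
import numpy as np, cv2
from scipy.spatial.transform import Rotation as R
def K(d):
    f=d["image"].shape[0]/2/np.tan(np.radians(d["vfov"])/2)
    return np.array([[f,0,d["cx"]],[0,f,d["cy"]],[0,0,1.]])
def rot(d):
    a=np.array(d["attitude"],float)
    return a.reshape(3,3) if a.size==9 else R.from_rotvec(a).as_matrix() if a.size==3 else R.from_quat(a).as_matrix()
def cloud(d,uv):
    """world points of pixels uv (n,2) from the depth picture"""
    uv=np.asarray(uv,float).reshape(-1,2)
    z=d["range_z"][uv[:,1].astype(int),uv[:,0].astype(int)]
    n=cv2.undistortPoints(uv.reshape(-1,1,2),K(d),np.array(d["dist"],float)).reshape(-1,2)
    p=np.c_[n[:,0]*z,-n[:,1]*z,-z]
    return (p@rot(d).T+np.array(d["eye"]))[z>0]
def ray(d,uv):
    n=cv2.undistortPoints(np.array(uv,float).reshape(-1,1,2),K(d),np.array(d["dist"],float)).reshape(2)
    v=rot(d)@np.array([n[0],-n[1],-1]); return np.array(d["eye"]),v/np.linalg.norm(v)
def meet(rays):
    A=sum(np.eye(3)-np.outer(v,v) for e,v in rays); b=sum((np.eye(3)-np.outer(v,v))@e for e,v in rays)
    return np.linalg.solve(A,b)
E
python3 - <<'E'
from h import *
for c in ("scene","side","wrist"):
    d=get_image(c); cv2.imwrite(f"pics/{c}0.png",d["image"])
    print(c,d["vfov"],d["cx"],d["cy"],d["dist"],d["eye"],d["attitude"])
    for t in ("pin","spare_pin","rack","bracket","knob","cylinder","resin_a","bowl","beaker","driver"):
        for r in regions_of(c,t)[:2]:
            v,u=np.nonzero(r["mask"]); p=cloud(d,np.c_[u,v])
            if len(p): print(t,round(r["score"],2),np.round(r["box"]),np.round(np.median(p,0),3),np.round(p.min(0),3),np.round(p.max(0),3))
print(get_tool_rot(),get_time_s())
E
```

```text
pics
scene 57.106458767051755 256.25414303615736 195.00898240551962 [0.00184667 0.         0.         0.         0.        ] [ 1.04578192 -0.77739358  0.79652768] [0.89061802 0.22609291 0.47597763]
pin 0.48 [262. 160. 270. 170.] [0.519 0.236 0.059] [0.511 0.227 0.043] [0.526 0.241 0.079]
spare_pin 0.67 [263. 159. 265. 168.] [0.517 0.235 0.058] [0.511 0.227 0.045] [0.523 0.24  0.078]
spare_pin 0.46 [275. 166. 282. 176.] [0.594 0.214 0.06 ] [0.573 0.206 0.042] [0.602 0.233 0.08 ]
rack 0.6 [253. 164. 290. 191.] [0.561 0.213 0.034] [ 0.473  0.183 -0.002] [0.631 0.263 0.048]
bracket 0.71 [202. 192. 246. 237.] [ 0.527 -0.02   0.01 ] [ 0.47  -0.121 -0.004] [0.568 0.074 0.043]
cylinder 0.8 [208. 196. 234. 228.] [ 0.527 -0.094  0.065] [ 0.408 -0.11  -0.004] [0.548 0.033 0.122]
resin_a 0.72 [118. 253. 155. 309.] [ 0.517 -0.445  0.096] [ 0.48  -0.466 -0.   ] [ 0.534 -0.407  0.171]
resin_a 0.6 [166. 254. 196. 317.] [ 0.626 -0.391  0.097] [ 0.505 -0.411 -0.003] [ 0.645 -0.306  0.172]
bowl 0.74 [282. 197. 306. 220.] [0.706 0.108 0.026] [0.669 0.046 0.001] [0.754 0.138 0.042]
beaker 0.45 [167. 254.
[... 1119 characters left out ...]
53  0.082] [ 0.576 -0.617  0.002] [ 0.651 -0.338  0.172]
bowl 0.97 [187. 224. 214. 254.] [0.711 0.075 0.027] [0.665 0.05  0.002] [0.752 0.136 0.044]
bowl 0.43 [237. 123. 258. 170.] [ 0.608 -0.354  0.081] [ 0.573 -0.616 -0.001] [ 0.651 -0.338  0.172]
beaker 0.7 [237. 316. 278. 384.] [0.555 0.435 0.067] [ 0.516  0.31  -0.002] [0.6   0.462 0.104]
driver 0.53 [221. 172. 235. 188.] [ 0.671 -0.23   0.022] [ 0.654 -0.292  0.   ] [ 0.694 -0.173  0.028]
wrist 65.32033645432406 250.82288014123583 191.13070084925891 [-0.07129003  0.          0.          0.          0.        ] [ 0.2268653  -0.58693635  0.37349327] [-0.23594469  0.18059779 -1.30365822]
[3.11529765e+00 4.05430800e-01 8.65283692e-05] 1.65
```

View pics/scene0.png

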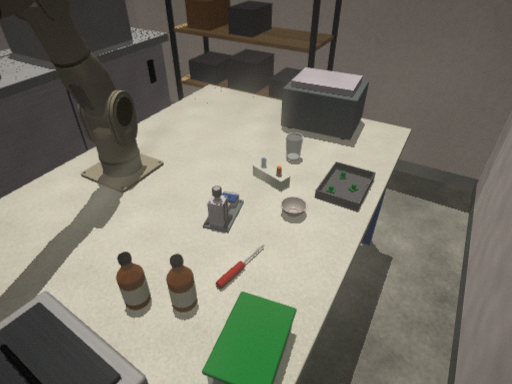

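View pics/side0.png

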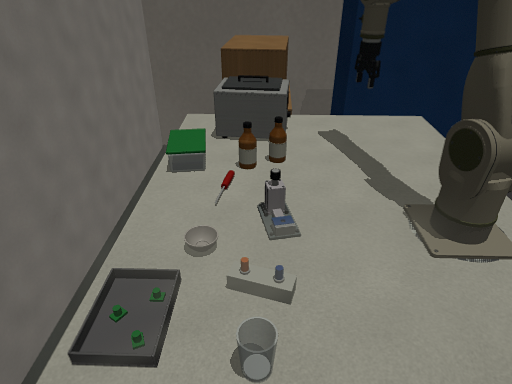

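```bash
cat >> h.py <<'E'
def down(close_deg):
    """tool-down rotvec whose closing line lies at close_deg in the world (mod 180), nearest in joint 7"""
    best=None
    for k in (0,180):
        a=np.radians((close_deg+k+90)/2); a=np.arctan2(np.sin(a),np.cos(a)); yield np.pi*np.array([np.cos(a),np.sin(a),0])
def aim(pos,close_deg):
    """rotvec with the smaller |q7| that is reachable"""
    c=[(abs(q[6]),tuple(o)) for o in down(close_deg) for q in [inverse_kinematics(pos,o)] if q is not None]
    return np.array(min(c)[1])
E
python3 - <<'E'
from h import *
d=get_image("wrist"); T=R.from_rotvec(get_tool_rot()).as_matrix()
print("cam in tool",T.T@(np.array(d["eye"])-get_tool_pos()),"look",T.T@-rot(d)[:,2])
def show(n,names):
    d=get_image("wrist"); cv2.imwrite(f"pics/{n}.png",d["image"]); print(n,d["eye"])
    for t in names:
        for r in regions_of("wrist",t)[:2]:
            v,u=np.nonzero(r["mask"]); p=cloud(d,np.c_[u,v])
            if len(p): print(t,round(r["score"],2),np.round(r["box"]),np.round(np.median(p,0),3),np.round(p.min(0),3),np.round(p.max(0),3))
p=[0.50,0.0,0.33]; o=aim(p,-80); movep(p,o); print(np.round(get_qpos(),2),o); show("w1",("bracket","knob","cylinder","bore_mouth","fork_hole"))
p=[0.53,0.18,0.25]; movep(p,aim(p,-105)); print(np.round(get_qpos(),2)); show("w2",("pin","pin_grip","spare_pin","rack"))
print(get_time_s())
E
python3 -c "
import cv2,numpy as np
cv2.imwrite('pics/w12.png',cv2.resize(np.vstack([cv2.imread('pics/w1.png'),cv2.imread('pics/w2.png')]),(400,600)) if 0 else np.hstack([cv2.resize(cv2.imread('pics/w%d.png'%i),(400,300)) for i in (1,2)]))"
```

```text
cam in tool [ 0.06913325  0.0004398  -0.14214558] look [-2.72865476e-01  5.96733089e-04  9.62052013e-01]
[ 0.78  0.09 -0.92  1.58  0.07  1.51 -1.53] [3.12963795 0.27380784 0.        ]
w1 [0.56828869 0.01044118 0.47194953]
bracket 0.81 [217. 121. 322. 182.] [ 0.513 -0.001  0.011] [ 0.444 -0.106 -0.003] [0.565 0.057 0.044]
bracket 0.28 [300. 151. 333. 180.] [ 0.517 -0.073  0.144] [ 0.472 -0.121 -0.001] [ 0.53  -0.06   0.147]
knob 0.17 [ 84.  52. 117.  76.] [0.588 0.213 0.067] [0.577 0.206 0.041] [0.601 0.23  0.08 ]
cylinder 0.66 [236. 132. 330. 184.] [ 0.515 -0.055  0.086] [ 0.477 -0.137  0.   ] [0.545 0.017 0.141]
bore_mouth 0.96 [249. 133. 334. 182.] [ 0.515 -0.055  0.082] [ 0.464 -0.131 -0.002] [0.545 0.003 0.143]
fork_hole 0.65 [212. 120. 324. 183.] [ 0.514 -0.     0.011] [ 0.446 -0.106 -0.002] [0.565 0.059 0.042]
[ 0.57  0.44 -1.27  1.56  0.43  1.45  0.59]
w2 [0.46323739 0.19724319 0.39219073]
pin 0.77 [288. 124. 315. 150.] [0.509 0.239 0.076] [0.5  0.23 0.04] [0.522 0.256 0.079]
pin_grip 0.83 [288. 128. 310. 146.] [0.509 0.239 0.076] [0.5   0.229 0.04 ] [0.522 0.256 0.079]
spare_pin 0.74 [281. 193. 314. 222.] [0.584 0.218 0.075] [0.576 0.208 0.046] [0.596 0.229 0.08 ]
spare_pin 0.41 [ 30. 123. 162. 236.] [0.491 0.007 0.013] [ 0.444 -0.129 -0.001] [0.566 0.059 0.041]
rack 0.73 [269. 105. 326. 232.] [0.543 0.23  0.042] [ 0.471  0.185 -0.002] [0.628 0.281 0.077]
rack 0.62 [  0. 217.  34. 256.] [ 0.515 -0.065  0.13 ] [ 0.5   -0.226 -0.001] [ 0.568 -0.059  0.146]
6.575
```

View pics/w12.png

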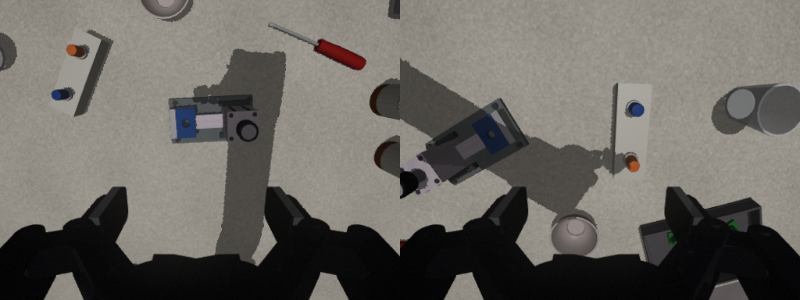

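```bash
cat >> h.py <<'E'
def blue(d): 
    h=cv2.cvtColor(d["image"],cv2.COLOR_BGR2HSV); return cv2.inRange(h,(105,90,25),(130,255,255))
def at_z(d,uv,z):
    e,v=ray(d,uv); return e+v*(z-e[2])/v[2]
def blobs(m,amin=60):
    n,l,s,c=cv2.connectedComponentsWithStats(m.astype(np.uint8)); return [(s[i],c[i],l==i) for i in range(1,n) if s[i][4]>amin]
E
cat > look.py <<'E'
from h import *
def views(n,xy,z,degs):
    out=[]
    for k,o in enumerate(degs):
        p=[*xy,z]
        try: movep(p,o)
        except Exception as e: print("skip",n,k,e); continue
        wait(0.2); d=get_image("wrist"); np.save(f"pics/{n}{k}.npy",d,allow_pickle=True); cv2.imwrite(f"pics/{n}{k}.png",d["image"])
        for t in {"fork":("bracket",),"pinv":("pin","pin_grip"),"knob":("knob",)}[n]:
            for r in regions_of("wrist",t)[:1]: print(n,k,t,round(r["score"],2),np.round(r["box"]))
views("pinv",(0.509,0.239),0.19,list(down(75)))
views("fork",(0.493,0.022),0.19,list(down(12)))
views("knob",(0.515,-0.072),0.26,list(down(12)))
print(get_time_s())
E
python3 look.py
python3 -c "
import cv2,numpy as np,glob
f=sorted(glob.glob('pics/[pfk]*[01].png'));print(f)
i=[cv2.resize(cv2.imread(x),(266,200)) for x in f]
while len(i)<6:i.append(i[0]*0)
cv2.imwrite('pics/m.png',np.vstack([np.hstack(i[:3]),np.hstack(i[3:6])]))"
```

```text
pinv 0 pin 0.89 [243. 167. 267. 196.]
pinv 0 pin_grip 0.89 [247. 170. 265. 196.]
pinv 1 pin 0.57 [243. 165. 268. 200.]
pinv 1 pin_grip 0.89 [246. 171. 266. 199.]
fork 0 bracket 0.74 [208. 145. 288. 284.]
fork 1 bracket 0.82 [209. 146. 290. 284.]
knob 0 knob 0.87 [233. 172. 272. 207.]
knob 1 knob 0.8 [233. 169. 271. 205.]
11.0917
['pics/fork0.png', 'pics/fork1.png', 'pics/knob0.png', 'pics/knob1.png', 'pics/pinv0.png', 'pics/pinv1.png']
```

View pics/m.png

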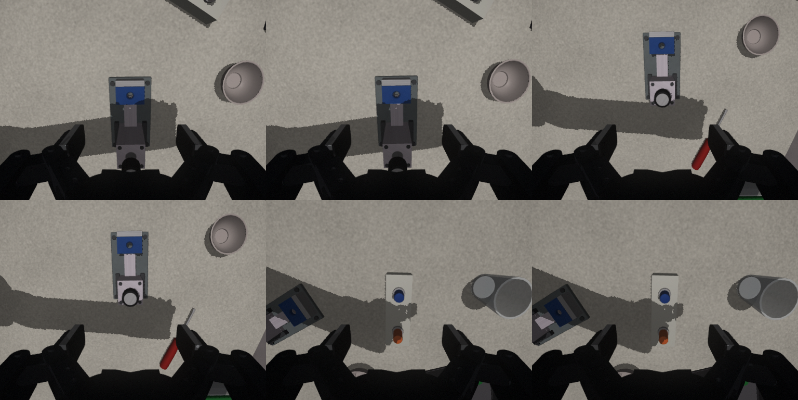

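```bash
cat > meas.py <<'E'
from h import *
def L(n): return np.load(f"pics/{n}.npy",allow_pickle=True).item()
for n in ("pinv","fork","knob"):
  for k in (0,1):
    d=L(f"{n}{k}"); print(n,k,np.round(d["eye"],4),np.round(rot(d)[:,0],3))
    v,u=np.mgrid[0:384,0:512]; uv=np.c_[u.ravel(),v.ravel()]
    z=d["range_z"]; 
    nn=cv2.undistortPoints(uv.reshape(-1,1,2).astype(float),K(d),np.array(d["dist"],float)).reshape(-1,2); zz=z.ravel()
    P=(np.c_[nn[:,0]*zz,-nn[:,1]*zz,-zz]@rot(d).T+d["eye"]).reshape(384,512,3)
    ctr={"pinv":(.509,.239),"fork":(.493,.022),"knob":(.515,-.072)}[n]
    near=np.hypot(P[...,0]-ctr[0],P[...,1]-ctr[1])<.03
    H={"pinv":.078,"fork":.039,"knob":.144}[n]
    if n=="fork":
        b=(blue(d)>0)&near; ph=np.median(P[b],0); print(" blue plane z",np.round(np.percentile(P[b][:,2],[5,50,95]),4))
        c,hh=cv2.findContours(b.astype(np.uint8),cv2.RETR_CCOMP,cv2.CHAIN_APPROX_NONE)
        for q,h in zip(c,hh[0]):
            if h[3]>=0 and len(q)>10:
                e=cv2.fitEllipse(q); print(" hole px",np.round(e,1) if 0 else e, np.round(at_z(d,e[0],H),4))
        print(cv2.minAreaRect(max(c,key=len)))
    else:
        hi=np.percentile(P[near][:,2],99); m=near&(P[...,2]>hi-.004)
        if n=="pinv": m&=blue(d)>0
        top=max(blobs(m,10),key=lambda b:b[0][4]); 
        print(" top z",round(np.median(P[top[2]][:,2]),4),"px",top[1],top[0],"cloud",np.round(P[top[2]].mean(0),4),"plane",np.round(at_z(d,top[1],np.median(P[top[2]][:,2])),4))
E
python3 meas.py
python3 -c "
import cv2,numpy as np
a=cv2.imread('pics/pinv0.png')[150:220,210:300];b=cv2.imread('pics/fork0.png')[140:210,210:300]
cv2.imwrite('pics/m2.png',cv2.resize(np.hstack([a,b]),None,fx=4,fy=4,interpolation=0))"
```

```text
pinv 0 [0.4429 0.2558 0.3327] [ 0.261  0.965 -0.   ]Traceback (most recent call last):
  File "meas.py", line 23, in <module>
    top=max(blobs(m,10),key=lambda b:b[0][4]);
ValueError: max() iterable argument is empty
```

View pics/m2.png

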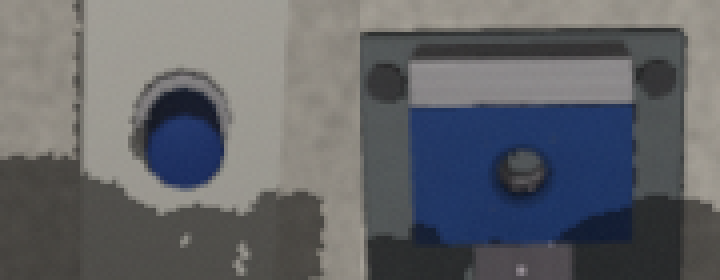

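```bash
python3 - <<'E'
s=open('meas.py').read()
a=s.index('        hi=np'); 
s=s[:a]+'''        if n=="pinv":
            b=(blue(d)>0)&near; V=d["image"][...,0]; t,_=cv2.threshold(V[b],0,255,cv2.THRESH_OTSU); m=b&(V>t)
        else: m=near&(P[...,2]>.139)&(P[...,2]<.152)
        m=cv2.morphologyEx(m.astype(np.uint8),cv2.MORPH_CLOSE,np.ones((3,3)))
        top=max(blobs(m,10),key=lambda b:b[0][4]); c,_=cv2.findContours(top[2].astype(np.uint8),0,1); e=cv2.minEnclosingCircle(c[0])
        print(" top z",np.round(np.percentile(P[top[2]][:,2],[5,50,95]),4),"px",top[1],e,top[0],"cloud",np.round(np.median(P[top[2]],0),4),"plane",np.round(at_z(d,e[0],H),4),np.round(at_z(d,top[1],H),4))
'''
open('meas.py','w').write(s)
E
python3 meas.py
```

```text
pinv 0 [0.4429 0.2558 0.3327] [ 0.261  0.965 -0.   ]
 top z [0.0763 0.0776 0.0786] px [255.81818182 187.40530303] ((256.0, 188.0), 9.486932754516602) [247 179  19  18 264] cloud [0.5111 0.242  0.0776] plane [0.5116 0.242  0.078 ] [0.511 0.242 0.078]
pinv 1 [0.4421 0.2565 0.3322] [ 0.259  0.966 -0.001]
 top z [0.0763 0.0776 0.0787] px [255.31439394 188.91666667] ((255.2183074951172, 189.03521728515625), 9.268765449523926) [246 180  19  18 264] cloud [0.5111 0.2419 0.0776] plane [0.511  0.2418 0.078 ] [0.5109 0.2419 0.078 ]
fork 0 [0.4784 0.0909 0.3323] [0.977 0.212 0.001]
 blue plane z [0.0374 0.0387 0.0399]
 hole px ((250.0790252685547, 182.4827880859375), (11.764542579650879, 12.421683311462402), 75.9679183959961) [0.4935 0.0183 0.039 ]
((249.5, 183.5), (35.0, 55.0), 90.0)
fork 1 [0.4786 0.0892 0.3322] [0.978 0.207 0.   ]
 blue plane z [0.0373 0.0387 0.0398]
 hole px ((250.60891723632812, 180.6256103515625), (11.230246543884277, 13.006522178649902), 94.89559936523438) [0.4935 0.0183 0.039 ]
((250.5, 181.5), (35.0, 55.0), 90.0)
knob 0 [ 0.5002 -0.0036  0.4017] [ 0.978  0.209 -0.001]
 top z [0.1422 0.144  0.1451] px [250.28432564 190.28311057] ((250.2432403564453, 190.1081085205078), 16.498767852783203) [234 175  33  32 823] cloud [ 0.5147 -0.0746  0.144 ] plane [ 0.5147 -0.0745  0.144 ] [ 0.5148 -0.0747  0.144 ]
knob 1 [ 0.5006 -0.0047  0.4021] [0.978 0.207 0.   ]
 top z [0.1422 0.1439 0.1452] px [249.96489104 188.87651332] ((250.0, 189.0), 16.278919219970703) [234 173  33  33 826] cloud [ 0.5146 -0.0745  0.1439] plane [ 0.5148 -0.0748  0.144 ] [ 0.5147 -0.0747  0.144 ]
```

```bash
python3 - <<'E'
s=open('look.py').read(); a=s.index('views("pinv"')
open('look2.py','w').write(s[:a]+'''import sys
p=[0.4935,0.0183,0.17]; q=get_qpos()
for c in (-60,102):
    o=aim([.4935,.0183,.19],c); movep([.4935,.0183,.19],o); wait(.2); d=get_image("wrist"); np.save(f"pics/fork{2 if c<0 else 3}.npy",d,allow_pickle=True); print(np.round(d["eye"],3),get_qpos()[6])
o=aim([.511,.242,.19],-15); movep([.511,.242,.19],o); wait(.2); d=get_image("wrist"); np.save("pics/pinv2.npy",d,allow_pickle=True); print(np.round(d["eye"],3),get_qpos()[6])
print(get_time_s())
''')
m=open('meas.py').read().replace('for k in (0,1):','for k in {"pinv":(0,2),"fork":(0,2,3),"knob":(0,)}[n]:'); open('meas2.py','w').write(m)
E
python3 look2.py && python3 meas2.py
```

```text
[0.554 0.052 0.332] -1.2952192510057408
[0.426 0.003 0.332] 1.356246556201538
[0.529 0.308 0.332] -1.009300638012843
17.3917
pinv 0 [0.4429 0.2558 0.3327] [ 0.261  0.965 -0.   ]
 top z [0.0763 0.0776 0.0786] px [255.81818182 187.40530303] ((256.0, 188.0), 9.486932754516602) [247 179  19  18 264] cloud [0.5111 0.242  0.0776] plane [0.5116 0.242  0.078 ] [0.511 0.242 0.078]
pinv 2 [0.529  0.3081 0.3321] [ 0.966 -0.259  0.001]
 top z [0.0764 0.0775 0.0786] px [250.75770925 185.2907489 ] ((250.73529052734375, 186.5), 9.410489082336426) [242 178  19  15 227] cloud [0.5119 0.2433 0.0775] plane [0.5114 0.2424 0.078 ] [0.5117 0.2434 0.078 ]
fork 0 [0.4784 0.0909 0.3323] [0.977 0.212 0.001]
 blue plane z [0.0374 0.0387 0.0399]
 hole px ((250.0790252685547, 182.4827880859375), (11.764542579650879, 12.421683311462402), 75.9679183959961) [0.4935 0.0183 0.039 ]
((249.5, 183.5), (35.0, 55.0), 90.0)
fork 2 [0.5535 0.0522 0.3323] [ 0.5   -0.866  0.001]
 blue plane z [0.0372 0.0386 0.0398]
 hole px ((251.0918731689453, 176.72190856933594), (11.788701057434082, 13.51220989227295), 93.33175659179688) [0.4948 0.0177 0.039 ]
((251.48167419433594, 176.89451599121094), (35.53535461425781, 55.075016021728516), 16.699243545532227)
fork 3 [0.4257 0.0035 0.3322] [-0.207  0.978 -0.001]
 blue plane z [0.0373 0.0386 0.0397]
 hole px ((250.25613403320312, 176.8184051513672), (11.833970069885254, 12.852581024169922), 98.47602844238281) [0.4928 0.0169 0.039 ]
((250.0, 177.0), (54.0, 36.0), 90.0)
knob 0 [ 0.5002 -0.0036  0.4017] [ 0.978  0.209 -0.001]
 top z [0.1422 0.144  0.1451] px [250.28432564 190.28311057] ((250.2432403564453, 190.1081085205078), 16.498767852783203) [234 175  33  32 823] cloud [ 0.5147 -0.0746  0.144 ] plane [ 0.5147 -0.0745  0.144 ] [ 0.5148 -0.0747  0.144 ]
```

```bash
python3 - <<'E'
from h import *
P=np.array([.5117,.2418])
o=aim([*P,.12],75); movep([*P,.12],o); grip(.05)
servo_line([*P,.0515],o,max_speed=.1); wait(.1); print(get_tool_pos(),get_wrist_force())
grip(0.0); print(get_grip_width(),get_grasp_force(),get_wrist_force())
servo_line([*P,.14],o,max_speed=.1); print(get_grip_width(),get_wrist_force())
F=[.4938,.0172,.115]
o=aim(F,12.8); movep(F,o); wait(.3); print(get_tool_pos(),get_grip_width(),get_wrist_force(),get_time_s())
ims=[]
for c in("wrist","side","scene"):
    d=get_image(c); np.save(f"pics/h{c}.npy",d,allow_pickle=True); im=d["image"]
    ims.append(cv2.resize(im if c=="wrist" else im[170:266,210:338] if c=="side" else im[150:246,160:288],(400,300),interpolation=0))
    for r in regions_of(c,"pin")[:1]: print(c,r["score"],r["box"])
cv2.imwrite("pics/held.png",np.vstack([np.hstack(ims[:2]),np.hstack([ims[2],ims[2]*0])]))
E
```

```text
[0.51207652 0.24212401 0.05218141] [ 0.83413128 -0.31894492  0.91700555]
0.015939541675606975 58.44322621822357 [-1.69181923 -1.16579904  5.37524566]
0.016288841408591565 [ 0.28961855  0.07102832 -0.86634983]
[0.49390941 0.01831102 0.11502988] 0.016067897868134437 [ 0.73406957 -0.14403516 -1.33443137] 22.675
wrist 0.63 [228.7, 212.7, 269.7, 286.0]
side 0.64 [281.8, 186.7, 289.1, 209.1]
scene 0.22 [203.6, 191.0, 244.4, 234.0]
```

View pics/held.png

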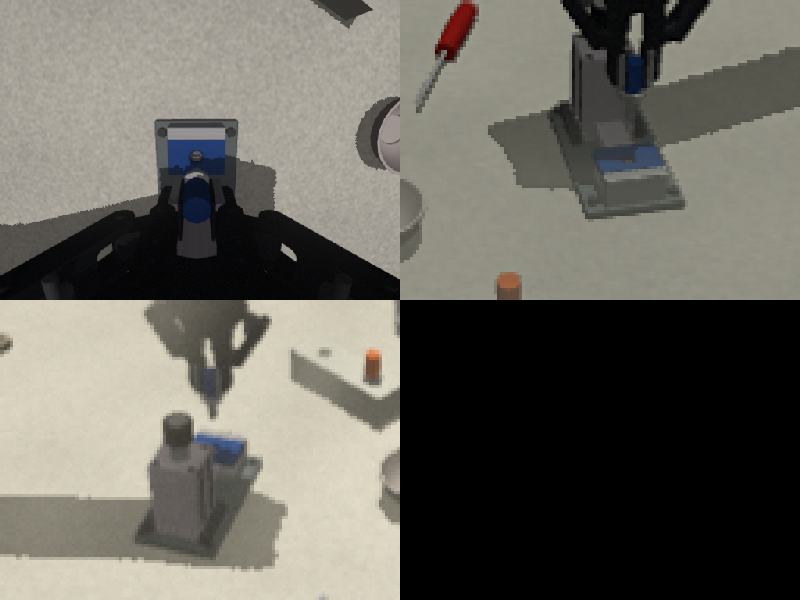

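```bash
python3 - <<'E'
from h import *
d=np.load("pics/hwrist.npy",allow_pickle=True).item()
b=(blue(d)>0); b[:235]=0; V=d["image"][...,0]
t,_=cv2.threshold(V[b],0,255,cv2.THRESH_OTSU); print(t,np.percentile(V[b],[5,50,95]))
for m in (b,b&(V>t)):
    for s,c,l in blobs(m,30): print(s,c,np.round(at_z(d,c,.141),4),np.round(np.median(cloud(d,np.argwhere(l)[:,::-1]),0),4))
print(np.round(d["eye"],4),get_tool_pos())
cv2.imwrite("pics/c.png",cv2.resize(d["image"][180:310,200:300],None,fx=4,fy=4,interpolation=0))
E
```

```text
44.0 [33. 52. 58.]
[ 233  235   37   51 1646] [250.67253949 258.9835966 ] [0.4926 0.0233 0.141 ] [0.493  0.0223 0.14  ]
[233 251  36  35 975] [250.77948718 268.04307692] [0.4936 0.019  0.141 ] [0.4937 0.0188 0.1405]
[0.4784 0.0853 0.2572] [0.49382046 0.01727861 0.11500418]
```

View pics/c.png

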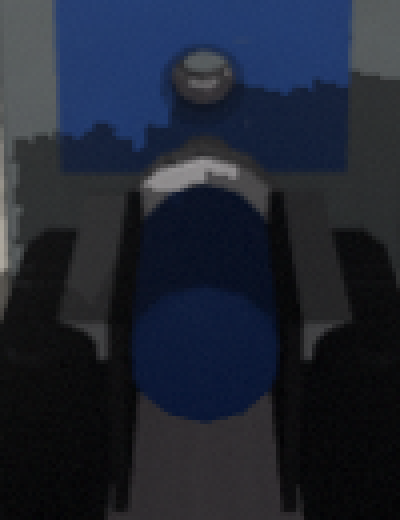

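```bash
python3 - <<'E'
from h import *
for z in (.078,.070,.062,.055,.051,.0492,.0482):
    servo_line([.4938,.0172,z],max_speed=.06); wait(.1)
    f=get_wrist_force(); print(z,np.round(get_tool_pos(),4),np.round(f,1),round(get_grip_width(),4))
    if np.linalg.norm(f)>25: break
print(get_time_s())
E
```

```text
0.078 [0.4941 0.0173 0.0784] [ 0.3 -0.2 -0.9] 0.0163
0.07 [0.4938 0.0173 0.07  ] [ 0.1 -0.2 -0.1] 0.0162
0.062 [0.4938 0.0173 0.062 ] [ 0.1 -0.6 -0.4] 0.0159
0.055 [0.4938 0.0173 0.055 ] [ 1.  -0.3 -1.6] 0.0162
0.051 [0.4938 0.0172 0.051 ] [ 0.1  0.2 -0.5] 0.0161
0.0492 [0.4938 0.0172 0.0492] [ 0.2 -0.9 -0.8] 0.0161
0.0482 [0.4939 0.0172 0.0489] [-4.3 -0.8 11. ] 0.0159
26.025
```

```bash
python3 - <<'E'
from h import *
p0=get_tool_pos(); servo_line([.4938,.0172,.0492],max_speed=.05); grip(.045); wait(.2); print(get_grip_width(),get_grasp_force(),get_wrist_force())
servo_line([.4938,.0172,.15],max_speed=.12)
for k,c in enumerate((102.8,12.8)):
    p=[.5149,-.0756,.26] if k else [.505,-.03,.25]; movep(p,aim(p,c)); wait(.3); d=get_image("wrist"); np.save(f"pics/knob{2+k}.npy",d,allow_pickle=True); print(np.round(d["eye"],3))
    for r in regions_of("wrist","pin")[:1]: 
        v,u=np.nonzero(r["mask"]); P=cloud(d,np.c_[u,v]); print("pin",r["score"],np.round(np.median(P,0),4),np.percentile(P[:,2],97))
    cv2.imwrite(f"pics/k{k}.png",d["image"])
print(get_time_s())
m=np.hstack([cv2.resize(cv2.imread(f"pics/k{k}.png")[90:282,128:384],(400,300)) for k in (0,1)]); cv2.imwrite("pics/kk.png",m)
E
sed 's/{"pinv":(0,2),"fork":(0,2,3),"knob":(0,)}\[n\]/{"knob":(0,2,3)}[n]/; s/for n in ("pinv","fork","knob")/for n in ("knob",)/' meas2.py > meas3.py; python3 meas3.py
```

```text
0.044889814403277425 0.0 [ 0.5123982   0.04284523 -0.91349435]
[ 0.572 -0.015  0.392]
pin 0.56 [0.4968 0.0156 0.0736] 0.07570673757946801
[ 0.5   -0.008  0.402]
pin 0.6 [0.4941 0.0152 0.0738] 0.07579573296848015
31.3167
knob 0 [ 0.5002 -0.0036  0.4017] [ 0.978  0.209 -0.001]
 top z [0.1422 0.144  0.1451] px [250.28432564 190.28311057] ((250.2432403564453, 190.1081085205078), 16.498767852783203) [234 175  33  32 823] cloud [ 0.5147 -0.0746  0.144 ] plane [ 0.5147 -0.0745  0.144 ] [ 0.5148 -0.0747  0.144 ]
knob 2 [ 0.5724 -0.0151  0.3919] [ 0.222 -0.975  0.   ]
 top z [0.142  0.1439 0.1452] px [303.38716814 188.82411504] ((303.4488830566406, 189.0010223388672), 17.290266036987305) [287 172  34  34 904] cloud [ 0.5159 -0.0745  0.1439] plane [ 0.5157 -0.0745  0.144 ] [ 0.5159 -0.0744  0.144 ]
knob 3 [ 0.4995 -0.0084  0.4022] [0.975 0.221 0.   ]
 top z [0.1423 0.144  0.1452] px [250.88888889 185.13381123] ((250.76922607421875, 185.0), 16.44977569580078) [235 169  33  33 837] cloud [ 0.5147 -0.0746  0.144 ] plane [ 0.5145 -0.0746  0.144 ] [ 0.5147 -0.0747  0.144 ]
```

View pics/kk.png

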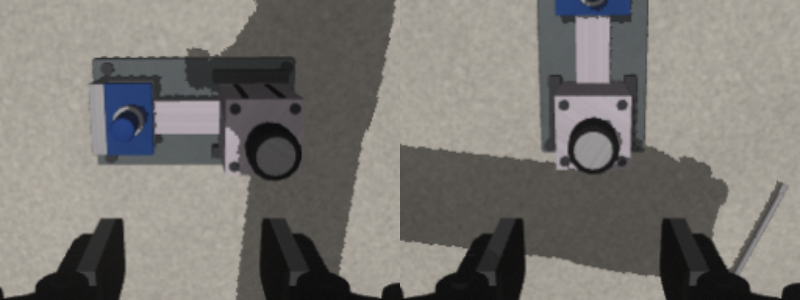

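```bash
python3 - <<'E'
from h import *
X=np.array([.5148,-.0754]); u=np.array([np.cos(np.radians(12.8)),np.sin(np.radians(12.8))])
grip(.06); servo_line([*X,.18],max_speed=.15); servo_line([*X,.115],max_speed=.08); wait(.3)
f0=np.array(get_wrist_force()); print(get_tool_pos(),f0)
for w in (.036,.033,.0315,.0305,.0295,.0285,.0275):
    grip(w); wait(.05); f=np.array(get_wrist_force())-f0
    print(w,round(get_grip_width(),4),round(get_grasp_force(),1),np.round(f,1),"along",round(f[:2]@u,1))
    if abs(f[:2]@u)>6 or get_grasp_force()>10: break
print(get_tool_pos(),get_time_s())
E
```

```text
[ 0.51492148 -0.0755017   0.11524927] [0.29836019 0.46904912 0.3268457 ]
0.036 0.0362 0.0 [-0.5 -0.3  0.5] along -0.6
0.033 0.0329 0.0 [-0.6 -1.6  0. ] along -1.0
0.0315 0.0316 0.0 [0.2 0.1 0.6] along 0.2
0.0305 0.0306 0.1 [ 0.3 -0.8 -0.5] along 0.1
0.0295 0.0294 8.3 [ 0.1 -0.2  0.1] along 0.1
0.0285 0.0289 28.9 [ 0.9 -1.   2.1] along 0.6
[ 0.51493088 -0.07539195  0.11512662] 35.3
```

```bash
python3 - <<'E'
from h import *
grip(0.0); wait(.1); print(get_grip_width(),get_grasp_force(),np.round(get_wrist_force(),1))
p=np.array(get_tool_pos()); 
for dz in (.004,.012,.024,.036,.045,.048):
    servo_line([.5148,-.0754,p[2]+dz],max_speed=.03); f=np.array(get_wrist_force()); print(dz,np.round(get_tool_pos(),4),np.round(f,1),round(get_grip_width(),4))
    if np.linalg.norm(f)>20: break
wait(.4); print(get_time_s(),get_tool_pos(),np.round(get_wrist_force(),1),get_grasp_force())
for c in("side","scene"):
    d=get_image(c); im=d["image"]; cv2.imwrite(f"pics/f{c}.png",cv2.resize(im[150:222,230:326] if c=="side" else im[160:232,175:271],(400,300),interpolation=0))
cv2.imwrite("pics/fin.png",np.hstack([cv2.imread(f"pics/f{c}.png") for c in("side","scene")]))
E
```

```text
0.028619694891510016 58.770877718925476 [-0.8 -1.   5.4]
0.004 [ 0.5146 -0.0754  0.1191] [ 0.  -0.3 -2.1] 0.0281
0.012 [ 0.5146 -0.0755  0.1273] [ 0.2  0.4 -2.2] 0.0281
0.024 [ 0.5147 -0.0755  0.1393] [ 0.4 -0.  -3.7] 0.0283
0.036 [ 0.5148 -0.0754  0.1513] [-1.3  0.3 -3.3] 0.0285
0.045 [ 0.5148 -0.0755  0.1604] [ 0.2  0.3 -2.7] 0.0285
0.048 [ 0.5148 -0.0754  0.1633] [ 0.7 -1.  -3.4] 0.0285
38.525 [ 0.51476046 -0.07539362  0.16318282] [-0.5  0.6 -2.3] 59.72951889038086
```

View pics/fin.png

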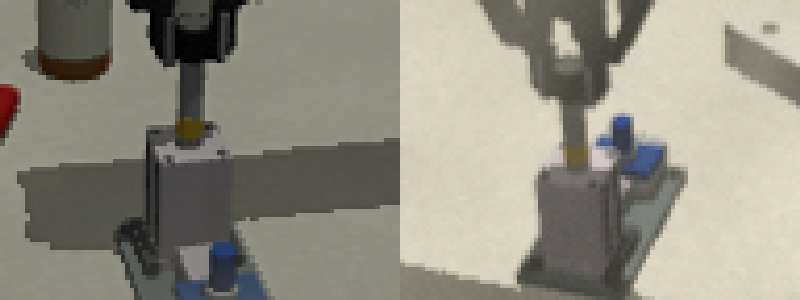

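The yellow band is clear above the barrel, no red shows, the pin is seated, and forces are small.

```bash
python3 -c "
from bench import *
print(sign_off(),get_time_s())"
```

```text
the job is handed in; nothing more can be done
the job is handed in; nothing more can be done
```

I handed the job in at about 39 s on the robot's clock: the blue pin is seated in the fork, and the gripper is holding the plunger 48 mm up, with the yellow band clear and the red band hidden; no verdict came back.

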